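# Knock up a stack of wall tiles

## Task

The five wall tiles on the squaring board lie in a crooked pile. Tap the pile gently into the corner between the two wooden battens until every tile lies flat in one stack, snug against both battens, with all the edges flush and square. Leave the tape measure, the sponge and the grout tub around it where they are.

Things in the scene. Friction and masses are not known exactly. Their poses are not given: they have to be found in the camera images.
- board: Fixed squaring board: 12 mm plywood with two pale timber battens at right angles, 25 mm thick, tops at z = 62 mm. Origin: inside corner of the battens, at worktop height; z up. Inner face of the far batten: plane x = 0 (y from +45 to -285 mm); of the left batten: plane y = 0 (x from -12 to -205 mm). Board top z = 12 mm, reaching to x = -205, y = -285 mm. Tiles lie on the -x, -y side.
- tile_1: Pale grey wood-look wall tile, 75 (its x) x 150 (its y) x 10 mm, about 0.19 kg, number 1 of 5 from the bottom. Origin: centre of its underside; z up. It starts with its x within 0.1 rad of the board's x, its middle 14 to 40 mm short of its place in the corner both ways; that place is x = -37.5, y = -75 mm in the board's frame. The whole pile slides at 2 to 6 N.
- tile_2: Darker grey wood-look wall tile, 75 (its x) x 150 (its y) x 10 mm, about 0.19 kg, number 2 of 5 from the bottom. Origin: centre of its underside; z up. It starts with its x within 0.1 rad of the board's x, its middle 14 to 40 mm short of its place in the corner both ways; that place is x = -37.5, y = -75 mm in the board's frame. The whole pile slides at 2 to 6 N.
- tile_3: Pale grey wood-look wall tile, 75 (its x) x 150 (its y) x 10 mm, about 0.19 kg, number 3 of 5 from the bottom. Origin: centre of its underside; z up. It starts with its x within 0.1 rad of the board's x, its middle 14 to 40 mm short of its place in the corner both ways; that place is x = -37.5, y = -75 mm in the board's frame. The whole pile slides at 2 to 6 N.
- tile_4: Darker grey wood-look wall tile, 75 (its x) x 150 (its y) x 10 mm, about 0.19 kg, number 4 of 5 from the bottom. Origin: centre of its underside; z up. It starts with its x within 0.1 rad of the board's x, its middle 14 to 40 mm short of its place in the corner both ways; that place is x = -37.5, y = -75 mm in the board's frame. The whole pile slides at 2 to 6 N.
- tile_5: Pale grey wood-look wall tile, 75 (its x) x 150 (its y) x 10 mm, about 0.19 kg, number 5 of 5 from the bottom. Origin: centre of its underside; z up. It starts with its x within 0.1 rad of the board's x, its middle 14 to 40 mm short of its place in the corner both ways; that place is x = -37.5, y = -75 mm in the board's frame. The whole pile slides at 2 to 6 N.
- tape_measure: Bystander: yellow and black tape measure, 62 x 36 x 56 mm high, standing on the free near right corner of the board. Origin: centre of its underside.
- sponge: Bystander: yellow tiling sponge with a green underside, 70 x 130 x 45 mm, beyond the far batten. Origin: centre of its underside.
- grout_tub: Bystander: closed white grout tub with grey lid, 134 mm across, 122 mm high, left of the left batten. Origin: centre of its underside.

How it is judged:
At the end, for the whole second after the job is handed in: Every one of the five tiles lies flat (within 0.05 rad) in the corner, its edges within 4 mm of both battens and parallel to them within 0.035 rad, so that the stack's edges are flush (x of tile_1 in the frame of board between -0.0415 and -0.035 m and y of tile_1 in the frame of board between -0.079 and -0.0725 m and angle between the x axis of each of tile_1, tile_2, tile_3, tile_4, tile_5 and the x axis of board, either way round below 0.035 rad and angle between each of tile_1, tile_2, tile_3, tile_4, tile_5's own z axis and vertical below 0.05 rad and x of tile_2 in the frame of board between -0.0415 and -0.035 m and y of tile_2 in the frame of board between -0.079 and -0.0725 m and x of tile_3 in the frame of board between -0.0415 and -0.035 m and y of tile_3 in the frame of board between -0.079 and -0.0725 m and x of tile_4 in the frame of board between -0.0415 and -0.035 m and y of tile_4 in the frame of board between -0.079 and -0.0725 m and x of tile_5 in the frame of board between -0.0415 and -0.035 m and y of tile_5 in the frame of board between -0.079 and -0.0725 m); the robot touches nothing.
It fails at once if the tape measure, sponge or grout tub is shifted by more than 25 mm (distance of any of tape_measure, sponge, grout_tub from where it was at the start of the episode above 0.025 m).
It fails at once if a tile is struck or pressed with more than 80 N (contact force between any of the fingers, the arm and tile_1 above 80 N or contact force between any of the fingers, the arm and tile_2 above 80 N or contact force between any of the fingers, the arm and tile_3 above 80 N or contact force between any of the fingers, the arm and tile_4 above 80 N or contact force between any of the fingers, the arm and tile_5 above 80 N).
It also fails if it takes over 72 s, if anything falls off the work surface, if the arm or the gripper's body presses on something with over 40 N, if the wrist force passes 120 N, or if a joint passes its speed limit or range.

## Robot

A 7-joint arm with a two-finger parallel gripper is mounted at the origin on the work surface. World frame = base frame: x ahead of the robot, y to its left, z up, the work surface at z = 0. Lengths are in m, angles in rad, forces in N, time in s.
With the tool pointing down it reaches from about 0.4 to 0.875 m from the base axis. Payload 6.5 kg.
Tool frame: the origin (TCP) lies between the finger pads; the fingertips stand arm.finger_overhang ahead of it and the grasp point (between the pads) lies 2 mm behind it (arm.finger_overhang is the distance from the TCP to the fingertips, in m); z points along the fingers, y is the line along which they close (so a half turn about z gives the same grasp; the last joint's range is limited). The gripper opens to 85 mm and grips with 20 to 120 N. Pads are 22 mm wide; open, the fingers measure 114 mm over their backs; the gripper's body (76 mm by 85 mm) begins 54 mm behind the grasp point. The pads swing forward as they close: fully open they stand 13 mm farther back than shut.
Start: joints at [-1.334, 0.536, -0.004, 1.538, 0.003, 1.067, -0.071], TCP at [0.194, 0.62, 0.248] pointing down, gripper open.
Joint ranges: [-2.7, 2.7], [-0.37, 2.16], [-1.27, 1.26], [0.24, 2.4], [-1.31, 4.45], [0.19, 1.91], [-2.76, 2.76]. Speed limits (rad/s): [2.39, 2.39, 3.14, 3.14, 3.14, 3.14, 3.14].

## Interface

Orientations are given as a unit quaternion [x, y, z, w].
In Python, from cell import arm gives the robot as it stands. The module is installed in compiled form; this text tells all that it offers.
- The arm moves only by the tool servo_tool, never from a script. Its argument "plan" is a list of rows, each an object with "travel": the shift along the tool's x, y, z as a fraction of full scale, a list of three; "rotation": the turn, a rotation vector about the tool's x, y, z as a fraction of full scale, a list of three. In form: [{"travel": [dx, dy, dz], "rotation": [ax, ay, az]}, ...]. A call has 1 to 12 rows; each row is the pose to reach, as a shift and turn from the pose commanded when the call began, along the tool's axes at that moment, turning the shorter way round; what a row does not reach only later rows make up. Full scale, the value 1, is 1000 mm for a shift and 180 degrees for a turn. A row lasts 1/8 s, in which the tool goes at most 62.5 mm and 10.7 degrees, less where a joint would pass 70% of its speed; a pose out of reach is approached as far as the arm can. A call with a number of a shift or a turn outside -1 to 1 is refused whole. A call with a gripper value outside its range is refused whole. "fingers" is the opening, from -1 (shut) to 1 (fully open), set as the call begins (left out, the last holds). The fingers move at their own pace and stop on an object; "grip_force" is the grip in N (left out, the last holds). Time passes only in rows, so rows that repeat a pose let the fingers close. It gives the time, the measured TCP pose, the force, the opening and the grip force at its end, in the units of the state.
- arm.get_obs(): the state, without advancing time (a new reading comes with each control period).
- arm.capture(name): name is "scene" or "top" or "wrist"; returns the picture (384x512x3 uint8, red, green, blue); there is no depth.
- arm.get_calibration(name): a dict with "fx", "fy", "cx", "cy" (pixels), "rvec" (rotation vector, rad) and "tvec" (3), from world to camera coordinates, as OpenCV has them. Camera axes: x right, y down, z forward; pixel columns grow to the right and rows downward; lengths in m; the calibration is good to about 2 mm. A picture is of the moment at which its call begins: read the wrist's pose just before it. get_calibration takes no time and is no camera call; for the wrist camera it gives the pose at the moment of the call.
- arm.finish_job(): hands the job in; it is judged then, once.
Trained networks look in the newest picture that a camera, given by its name, has taken for a name from the list of things; names that differ only in an ending like _2 or _b are one class to them, and where a whole thing is asked for, a point or a joint stands for the part that bears it (a point fixed in the world has none). Each returns a list of dicts, best first, with "confidence" (0 to 1); they miss things now and then, are a little off and sometimes report something else, mostly with a low value. They report only what shows in the picture. A call takes as long as a camera call.
- arm.boxes_of(query, camera): "bbox" ([left, top, right, bottom] in pixels, round what is visible of it).
The state is a dict: "time": time; "joints": joint angles; "joint_velocities": joint speeds; "joint_torque": joint torques, N m; "position": TCP position; "ee_rot": TCP orientation; "wrist_force": force on the tool from outside, world axes, zero at the start; "torque": the same for the moment, N m; "grip_width": finger opening in m; "grip_force": force on a finger pad.
Only numpy, scipy, OpenCV 4.12 (cv2) and the standard library are available. Lean on these libraries where they do the work, as an engineer would, in place of code of your own. Each camera call takes 0.05 s, during which the arm holds its last target. There are 200 camera calls.

## Working session

There is one attempt and no reset: what is moved stays moved. The work goes in short steps, Python scripts to look and compute and a tool call to move; the robot and the scene stay as the last step left them, time stands still between calls to the robot, and variables do not carry over. Pictures are saved under pics/ and viewed, at most 10 in all, crops included, and the job is handed in when it is done.

Besides the shell and the picture viewer there is one more tool, called after "Call:" by a JSON object that holds its "name" and its "arguments", one argument or row to a line. servo_tool: Moves the arm, as the interface text tells. Shift numbers are shares of 1000 mm and turn numbers shares of 180 degrees, none past 1 either way. Its arguments: {"type":"object","properties":{"plan":{"type":"array","items":{"type":"object","properties":{"travel":{"type":"array","items":{"type":"number","minimum":-1,"maximum":1}},"rotation":{"type":"array","items":{"type":"number","minimum":-1,"maximum":1}}}}},"fingers":{"type":"number"},"grip_force":{"type":"number"}},"required":["plan"]}

```bash
mkdir -p pics
python3 - <<'E'
from cell import arm
import cv2,json,numpy as np
o=arm.get_obs();print({k:np.round(v,4).tolist() for k,v in o.items()});print(arm.finger_overhang)
ims=[]
for n in("scene","top"):
    im=arm.capture(n);cv2.imwrite(f'pics/{n}0.png',im[:,:,::-1]);print(n,arm.get_calibration(n))
    for q in("board","tile_1","tape_measure","sponge","grout_tub"):print(q,[(np.round(d['bbox']).tolist(),round(d['confidence'],2)) for d in arm.boxes_of(q,n)][:3])
E
```

```text
{'time': 0.0, 'joints': [-1.3342, 0.5372, -0.0045, 1.5389, 0.0026, 1.0673, -0.0712], 'joint_velocities': [0.0009, -0.0005, 0.0008, -0.0004, -0.0004, -0.002, 0.0001], 'joint_torque': [-0.0006, -58.3438, 1.0482, -25.9099, 0.0123, 0.0097, 0.0], 'position': [0.1936, 0.6199, 0.2474], 'ee_rot': [0.1508, 0.9886, -0.0009, -0.0001], 'wrist_force': [0.3683, 0.0842, 0.7066], 'torque': [-0.0025, 0.0117, -0.0009], 'grip_force': 0.0, 'grip_width': 0.0854}
0.017
scene {'fx': 437.54516719126605, 'fy': 437.54516719126605, 'cx': 264.6785552067752, 'cy': 183.60863534408043, 'rvec': array([ 2.2515693 ,  0.87812006, -0.37387182]), 'tvec': array([-0.46047198, -0.2199908 ,  1.25903555])}
board [([154.0, 130.0, 326.0, 284.0], 0.58)]
tile_1 [([222.0, 175.0, 283.0, 223.0], 0.81), ([226.0, 152.0, 288.0, 210.0], 0.75), ([266.0, 176.0, 290.0, 208.0], 0.73)]
tape_measure [([160.0, 196.0, 198.0, 227.0], 0.64)]
sponge [([292.0, 197.0, 341.0, 264.0], 0.96)]
grout_tub [([266.0, 83.0, 321.0, 149.0], 0.76), ([267.0, 178.0, 289.0, 207.0], 0.24)]
top {'fx': 456.34884495543577, 'fy': 456.34884495543577, 'cx': 250.95574021925526, 'cy': 185.17712887503708, 'rvec': array([ 2.13172285, -2.10187464,  0.20153971]), 'tvec': array([0.01084938, 0.60345812, 0.83502696])}
board [([165.0, 138.0, 351.0, 294.0], 0.79), ([196.0, 177.0, 281.0, 235.0], 0.73)]
tile_1 [([213.0, 174.0, 289.0, 211.0], 0.75), ([195.0, 178.0, 280.0, 236.0], 0.61), ([213.0, 212.0, 287.0, 238.0], 0.58)]
tape_measure [([307.0, 220.0, 341.0, 258.0], 0.79)]
sponge [([203.0, 101.0, 274.0, 155.0], 0.79)]
grout_tub [([75.0, 209.0, 161.0, 285.0], 0.56)]
```

Run:
```python
import cv2
a=cv2.imread('pics/top0.png')[90:310,60:370]
cv2.imwrite('pics/topc.png',cv2.resize(a,None,fx=2.55,fy=2.55,interpolation=cv2.INTER_CUBIC))
a=cv2.imread('pics/scene0.png')[70:300,120:370]
cv2.imwrite('pics/scenec.png',cv2.resize(a,None,fx=2.55,fy=2.55,interpolation=cv2.INTER_CUBIC))
```

```text
(no output)
```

View pics/topc.png

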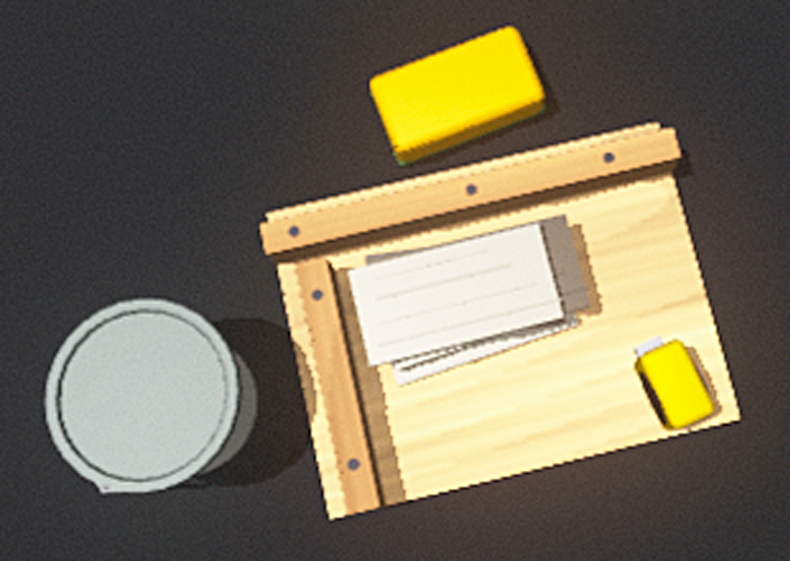

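View pics/scenec.png

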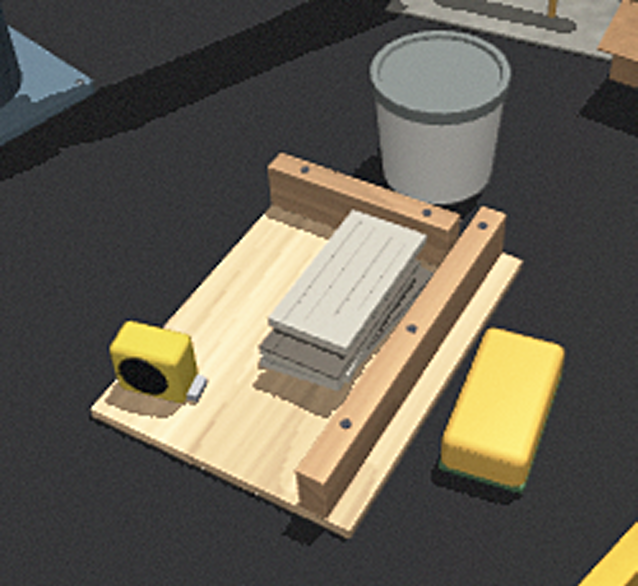

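```bash
cat > h.py <<'E'
import numpy as np,cv2
from scipy.optimize import least_squares
from scipy.spatial.transform import Rotation as R
def proj(P,c):
    K=np.array([[c['fx'],0,c['cx']],[0,c['fy'],c['cy']],[0,0,1]])
    return cv2.projectPoints(np.array(P,float),c['rvec'],c['tvec'],K,None)[0][:,0]
def b2w(P,p):
    P=np.array(P,float);c,s=np.cos(p[2]),np.sin(p[2])
    return np.c_[p[0]+c*P[:,0]-s*P[:,1],p[1]+s*P[:,0]+c*P[:,1],P[:,2]]
E
python3 - <<'E'
from h import *
from cell import arm
ct,cs=arm.get_calibration('top'),arm.get_calibration('scene')
T=[((-205,-285,12),(741,418)),((-205,0,62),(383,505)),((0,-285,62),(681,157)),((0,45,62),(266,257)),((25,45,62),(264,224))]
S=[((-205,-285,12),(92,412)),((0,-285,62),(299,478)),((25,-285,62),(327,486)),((0,45,62),(480,208)),((25,45,62),(505,216)),((-205,0,62),(270,166+2))]
def f(p,full=False):
    r=[]
    for L,c,o in((T,ct,(60,90)),(S,cs,(120,70))):
        r.append(proj(b2w(np.array([a for a,_ in L])/1e3,p),c)-(np.array([b for _,b in L])/2.55+o))
    return np.vstack(r) if full else np.vstack(r).ravel()
s=least_squares(f,[.7,0.1,.2],loss='soft_l1');print(s.x,np.round(f(s.x,True),1).tolist())
p=s.x
def px2b(uv,z,c,o):
    uv=np.array(uv)/2.55+o
    q=least_squares(lambda q:(proj(b2w([[q[0],q[1],z]],p),c)[0]-uv),[0,-.1]).x;return np.round(q*1e3,1)
for n,z,uv in[('t5',.062,(349,269)),('t5',.062,(543,222)),('t5',.062,(564,317)),('t5',.062,(371,364)),('t1/2 near-left',.022,(400,383)),('t4 fr',.052,(566,216)),('t4 nr?',.052,(590,308)),('shadow? ',.012,(602,300)),('tape',.068,(640,352)),('tape',.068,(668,428))]:
    print(n,px2b(uv,z,ct,(60,90)))
print(b2w([[-.0375,-.075,.012]],p))
E
```

```text
[0.60406947 0.1459447  0.25779722] [[-0.1, -1.8], [-0.5, -0.1], [-0.4, -2.0], [-0.6, -1.7], [-2.5, -0.9], [-1.9, 0.2], [-2.0, -1.6], [-1.5, 0.5], [-0.5, -0.7], [-0.5, -0.6], [-2.7, 0.2]]
t5 [-28.1 -15.1]
t5 [ -28.3 -167.8]
t5 [-103.3 -164.8]
t5 [-102.7  -15.3]
t1/2 near-left [-118.1  -30.9]
t4 fr [ -26.  -187.3]
t4 nr? [-100.3 -186.8]
shadow?  [ -91.7 -202.5]
tape [-143.1 -212.6]
tape [-202.1 -217.7]
[[0.58693003 0.06386249 0.012     ]]
```

```bash
cat >> h.py <<'E'
BP=np.array([.60407,.14594,.2578])
def goto(o,bx,by,z,yaw=0,p=BP):
    """travel/rotation (in units) to board-frame mm target, tool down with tool y along board y (+yaw deg)"""
    A=R.from_quat(o['ee_rot']);w=b2w([[bx/1e3,by/1e3,z/1e3]],p)[0]
    a=p[2]+np.radians(yaw);y=np.array([-np.sin(a),np.cos(a),0]);Z=np.array([0,0,-1.]);B=R.from_matrix(np.c_[np.cross(y,Z),y,Z])
    C=R.from_matrix(np.c_[-np.cross(y,Z),-y,Z])
    rv=min([(A.inv()*q).as_rotvec() for q in(B,C)],key=np.linalg.norm)
    return np.round(A.inv().apply(w-o['position']),4).tolist(),np.round(rv/np.pi,4).tolist()
def where(o,p=BP):
    d=np.array(o['position'][:2])-p[:2];c,s=np.cos(p[2]),np.sin(p[2])
    y=R.from_quat(o['ee_rot']).as_matrix()[:,1];f=o['wrist_force']
    return 'board mm',np.round([1e3*(c*d[0]+s*d[1]),1e3*(-s*d[0]+c*d[1]),1e3*o['position'][2]],1),'yaw',round(np.degrees(np.arctan2(-y[0],y[1])-p[2]),2),'Fb',np.round([c*f[0]+s*f[1],-s*f[0]+c*f[1],f[2]],1),'t',round(o['time'],2)
E
python3 - <<'E'
from h import *
from cell import arm
o=arm.get_obs();print(where(o),goto(o,-152,-100,200))
E
```

```text
('board mm', array([-275.7,  563.4,  248.3]), 'yaw', np.float64(-32.12), 'Fb', array([-0.8,  0.2, -0.6]), 't', 0.6) ([-0.4575, -0.4961, 0.0483], [-0.0, 0.0, -0.1784])
```

Call:
{"name": "servo_tool", "arguments": {
  "plan": [
    {"travel": [-0.04,-0.045,0],"rotation": [0,0,-0.015]},
    {"travel": [-0.08,-0.09,0],"rotation": [0,0,-0.03]},
    {"travel": [-0.12,-0.13,0],"rotation": [0,0,-0.05]},
    {"travel": [-0.16,-0.175,0],"rotation": [0,0,-0.07]},
    {"travel": [-0.2,-0.22,0],"rotation": [0,0,-0.09]},
    {"travel": [-0.24,-0.26,0],"rotation": [0,0,-0.11]},
    {"travel": [-0.28,-0.305,0],"rotation": [0,0,-0.13]},
    {"travel": [-0.32,-0.35,0],"rotation": [0,0,-0.15]},
    {"travel": [-0.36,-0.39,0.02],"rotation": [0,0,-0.17]},
    {"travel": [-0.4,-0.435,0.04],"rotation": [0,0,-0.1784]},
    {"travel": [-0.4575,-0.4961,0.0483],"rotation": [0,0,-0.1784]},
    {"travel": [-0.4575,-0.4961,0.0483],"rotation": [0,0,-0.1784]}
  ],
  "fingers": 1
}}

```text
time: 2.1
position: [0.4836, 0.0064, 0.1998]
ee_rot: [-0.126, 0.992, -0.001, 0.0]
wrist_force: [-0.5, 0.2, 0.3]
grip_width: 0.0855
grip_force: 0.0
```

Run:
```python
from h import *
from cell import arm
o=arm.get_obs();print(where(o),goto(o,-152,-100,90),arm.finger_overhang)
a,b=arm.capture('scene'),arm.capture('wrist')
cv2.imwrite('pics/s1.png',np.hstack([cv2.resize(a[0:300,100:400],(400,400)),cv2.resize(b,(400,300)) if 0 else cv2.copyMakeBorder(cv2.resize(b,(400,300)),0,100,0,0,0)])[:,:,::-1])
```

```text
('board mm', array([-152.1, -104.2,  199.8]), 'yaw', np.float64(-0.31), 'Fb', array([-0.4,  0.3,  0.3]), 't', 2.1) ([-0.0001, 0.0044, 0.1098], [-0.0005, 0.0, -0.0017]) 0.017
```

View pics/s1.png

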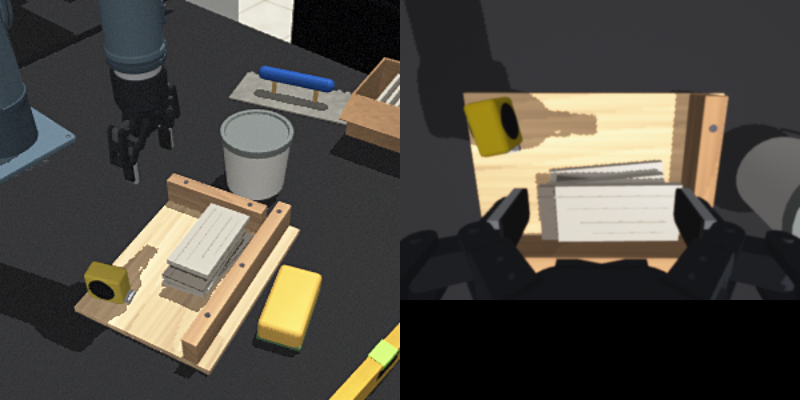

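Call:
{"name": "servo_tool", "arguments": {
  "plan": [
    {"travel": [0,0.002,0.05],"rotation": [0,0,0]},
    {"travel": [0,0.0044,0.1],"rotation": [0,0,0]},
    {"travel": [0,0.0044,0.13],"rotation": [0,0,0]},
    {"travel": [0,0.0044,0.15],"rotation": [0,0,0]},
    {"travel": [0,0.0044,0.162],"rotation": [0,0,0]},
    {"travel": [0,0.0044,0.167],"rotation": [0,0,0]},
    {"travel": [0,0.0044,0.167],"rotation": [0,0,0]}
  ]
}}

```text
time: 3.08
position: [0.4817, 0.015, 0.0333]
ee_rot: [-0.129, 0.992, 0.0, 0.0]
wrist_force: [0.5, 0.7, -0.2]
grip_width: 0.0855
grip_force: 0.0
```

Run:
```python
from h import *
from cell import arm
o=arm.get_obs();print(where(o),arm.finger_overhang)
a,b=arm.capture('scene'),arm.capture('wrist')
cv2.imwrite('pics/s2.png',np.hstack([cv2.resize(a[80:280,150:350],(400,400),interpolation=2),cv2.copyMakeBorder(cv2.resize(b,(400,300)),0,100,0,0,0)])[:,:,::-1])
```

```text
('board mm', array([-151.7,  -95.4,   33.3]), 'yaw', np.float64(0.01), 'Fb', array([ 0.7,  0.5, -0.2]), 't', 3.08) 0.017
```

View pics/s2.png

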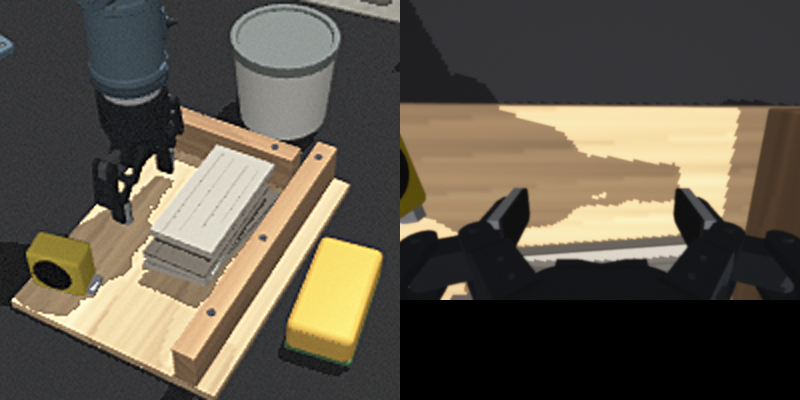

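Call:
{"name": "servo_tool", "arguments": {
  "plan": [
    {"travel": [0,0,0.002]},
    {"travel": [0,0,0.004]},
    {"travel": [0,0,0.005]},
    {"travel": [0,0,0.005]}
  ]
}}

```text
$.plan[0]: bad value
```

Call:
{"name": "servo_tool", "arguments": {
  "plan": [
    {"travel": [0,0,0.002],"rotation": [0,0,0]},
    {"travel": [0,0,0.004],"rotation": [0,0,0]},
    {"travel": [0,0,0.005],"rotation": [0,0,0]},
    {"travel": [0,0,0.005],"rotation": [0,0,0]}
  ]
}}

```text
time: 3.68
position: [0.4814, 0.0147, 0.0279]
ee_rot: [-0.128, 0.992, -0.0, -0.0]
wrist_force: [-0.5, 0.1, -0.5]
grip_width: 0.0851
grip_force: 0.0
```

Call:
{"name": "servo_tool", "arguments": {
  "plan": [
    {"travel": [0,0,0.002],"rotation": [0,0,0]},
    {"travel": [0,0,0.004],"rotation": [0,0,0]},
    {"travel": [0,0,0.005],"rotation": [0,0,0]},
    {"travel": [0,0,0.005],"rotation": [0,0,0]}
  ]
}}

```text
time: 4.18
position: [0.4814, 0.0147, 0.0229]
ee_rot: [-0.129, 0.992, 0.0, -0.0]
wrist_force: [0.4, 0.2, -0.6]
grip_width: 0.0853
grip_force: 0.0
```

Call:
{"name": "servo_tool", "arguments": {
  "plan": [
    {"travel": [0,0,0.002],"rotation": [0,0,0]},
    {"travel": [0,0,0.003],"rotation": [0,0,0]},
    {"travel": [0,0,0.003],"rotation": [0,0,0]}
  ]
}}

```text
time: 4.55
position: [0.4814, 0.0147, 0.0199]
ee_rot: [-0.128, 0.992, -0.0, -0.0]
wrist_force: [0.5, -0.1, 0.1]
grip_width: 0.0855
grip_force: 0.0
```

Call:
{"name": "servo_tool", "arguments": {
  "plan": [
    {"travel": [-0.006,0,0],"rotation": [0,0,0]},
    {"travel": [-0.012,0,0],"rotation": [0,0,0]},
    {"travel": [-0.016,0,0],"rotation": [0,0,0]},
    {"travel": [-0.02,0,0],"rotation": [0,0,0]},
    {"travel": [-0.024,0,0],"rotation": [0,0,0]},
    {"travel": [-0.028,0,0],"rotation": [0,0,0]},
    {"travel": [-0.032,0,0],"rotation": [0,0,0]},
    {"travel": [-0.036,0,0],"rotation": [0,0,0]},
    {"travel": [-0.04,0,0],"rotation": [0,0,0]},
    {"travel": [-0.044,0,0],"rotation": [0,0,0]},
    {"travel": [-0.048,0,0],"rotation": [0,0,0]},
    {"travel": [-0.048,0,0],"rotation": [0,0,0]}
  ]
}}

```text
time: 6.05
position: [0.5261, 0.0259, 0.0195]
ee_rot: [-0.128, 0.992, -0.0, -0.002]
wrist_force: [-6.6, -1.8, 3.3]
grip_width: 0.0849
grip_force: 3.5
```

Run:
```python
from h import *
from cell import arm
o=arm.get_obs();print(where(o))
a,b=arm.capture('scene'),arm.capture('top')
cv2.imwrite('pics/s3.png',np.hstack([cv2.resize(x,(400,400),interpolation=2) for x in (a[110:260,180:330],b[120:270,170:320])])[:,:,::-1])
```

```text
('board mm', array([-106. ,  -96.2,   19.5]), 'yaw', np.float64(-0.07), 'Fb', array([-6.8, -0. ,  3.3]), 't', 6.05)
```

View pics/s3.png

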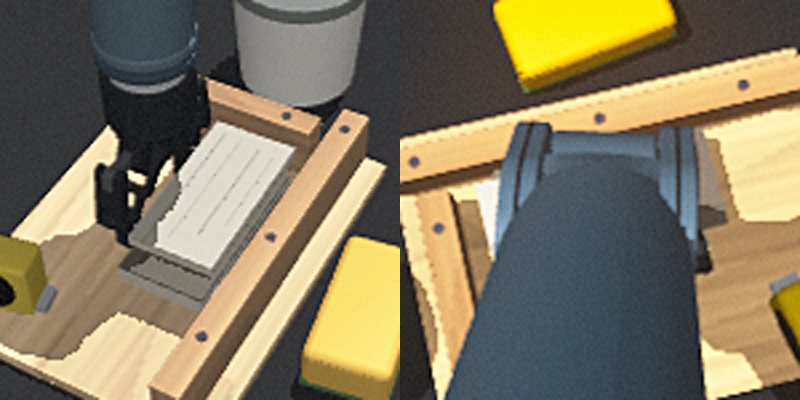

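Call:
{"name": "servo_tool", "arguments": {
  "plan": [
    {"travel": [-0.002,0,0],"rotation": [0,0,0]},
    {"travel": [-0.004,0,0],"rotation": [0,0,0]},
    {"travel": [-0.006,0,0],"rotation": [0,0,0]},
    {"travel": [-0.008,0,0],"rotation": [0,0,0]},
    {"travel": [-0.01,0,0],"rotation": [0,0,0]},
    {"travel": [-0.012,0,0],"rotation": [0,0,0]}
  ]
}}

```text
time: 6.9
position: [0.5353, 0.0278, 0.0192]
ee_rot: [-0.128, 0.992, -0.001, -0.004]
wrist_force: [-13.1, -3.4, 8.2]
grip_width: 0.0856
grip_force: 6.7
```

Call:
{"name": "servo_tool", "arguments": {
  "plan": [
    {"travel": [-0.001,0,0],"rotation": [0,0,0]},
    {"travel": [-0.002,0,0],"rotation": [0,0,0]},
    {"travel": [-0.003,0,0],"rotation": [0,0,0]}
  ]
}}

```text
time: 7.28
position: [0.5365, 0.0282, 0.0189]
ee_rot: [-0.127, 0.992, -0.001, -0.006]
wrist_force: [-15.9, -5.3, 9.6]
grip_width: 0.0855
grip_force: 7.8
```

Call:
{"name": "servo_tool", "arguments": {
  "plan": [
    {"travel": [-0.001,0,0],"rotation": [0,0,0]},
    {"travel": [-0.002,0,0],"rotation": [0,0,0]},
    {"travel": [-0.003,0,0],"rotation": [0,0,0]},
    {"travel": [-0.003,0,0],"rotation": [0,0,0]}
  ]
}}

```text
time: 7.78
position: [0.5402, 0.0293, 0.0189]
ee_rot: [-0.128, 0.992, -0.001, -0.005]
wrist_force: [-11.5, -2.9, 2.9]
grip_width: 0.0856
grip_force: 5.6
```

Run:
```python
from h import *
from cell import arm
o=arm.get_obs();print(where(o),np.round(o['torque'],2))
```

```text
('board mm', array([-91.5, -96.5,  18.9]), 'yaw', np.float64(-0.12), 'Fb', array([-11.8,   0.1,   2.9]), 't', 7.78) [-0.7   2.16  0.02]
```

Still moving (stick-slip); continue.

Call:
{"name": "servo_tool", "arguments": {
  "plan": [
    {"travel": [-0.001,0,0],"rotation": [0,0,0]},
    {"travel": [-0.002,0,0],"rotation": [0,0,0]},
    {"travel": [-0.003,0,0],"rotation": [0,0,0]},
    {"travel": [-0.004,0,0],"rotation": [0,0,0]}
  ]
}}

```text
time: 8.28
position: [0.5406, 0.0295, 0.0185]
ee_rot: [-0.127, 0.992, -0.0, -0.009]
wrist_force: [-23.0, -6.1, 16.3]
grip_width: 0.0854
grip_force: 11.5
```

Call:
{"name": "servo_tool", "arguments": {
  "plan": [
    {"travel": [-0.001,0,0],"rotation": [0,0,0]},
    {"travel": [-0.002,0,0],"rotation": [0,0,0]},
    {"travel": [-0.003,0,0],"rotation": [0,0,0]},
    {"travel": [-0.003,0,0],"rotation": [0,0,0]}
  ]
}}

```text
time: 8.78
position: [0.5413, 0.0299, 0.0179]
ee_rot: [-0.127, 0.992, -0.0, -0.011]
wrist_force: [-25.6, -6.6, 15.3]
grip_width: 0.0848
grip_force: 11.5
```

Run:
```python
from h import *
from cell import arm
o=arm.get_obs();print(where(o),np.round(o['torque'],2))
```

```text
('board mm', array([-90.3, -96.2,  17.9]), 'yaw', np.float64(-0.16), 'Fb', array([-26.4,   0.2,  15.3]), 't', 8.78) [-1.2   4.93  0.03]
```

Call:
{"name": "servo_tool", "arguments": {
  "plan": [
    {"travel": [0.01,0,-0.002],"rotation": [0,0,0]},
    {"travel": [0.025,0,-0.004],"rotation": [0,0,0]},
    {"travel": [0.045,0,-0.03],"rotation": [0,0,0]},
    {"travel": [0.06,0.0,-0.09],"rotation": [0,0,0]},
    {"travel": [0.12,0,-0.14],"rotation": [0,0,0]},
    {"travel": [0.12,0.06,-0.18],"rotation": [0,0,0]},
    {"travel": [0.12,0.12,-0.18],"rotation": [0,0,0]},
    {"travel": [0.12,0.18,-0.18],"rotation": [0,0,0]}
  ],
  "fingers": 0
}}

```text
time: 9.78
position: [0.3938, 0.1713, 0.2019]
ee_rot: [-0.128, 0.992, 0.001, 0.003]
wrist_force: [0.8, 0.9, -0.4]
grip_width: 0.0428
grip_force: 0.0
```

Run:
```python
from h import *
from cell import arm
o=arm.get_obs();print(where(o),o['grip_width'],arm.finger_overhang)
a,b=arm.capture('scene'),arm.capture('top')
cv2.imwrite('pics/s4.png',np.hstack([cv2.resize(x,(400,400),interpolation=2) for x in (a[120:260,200:340],b[120:270,170:320])])[:,:,::-1])
```

```text
('board mm', array([-196.8,   78.2,  201.9]), 'yaw', np.float64(-0.11), 'Fb', array([ 1. ,  0.6, -0.4]), 't', 9.78) 0.042826041466664196 0.017
```

View pics/s4.png

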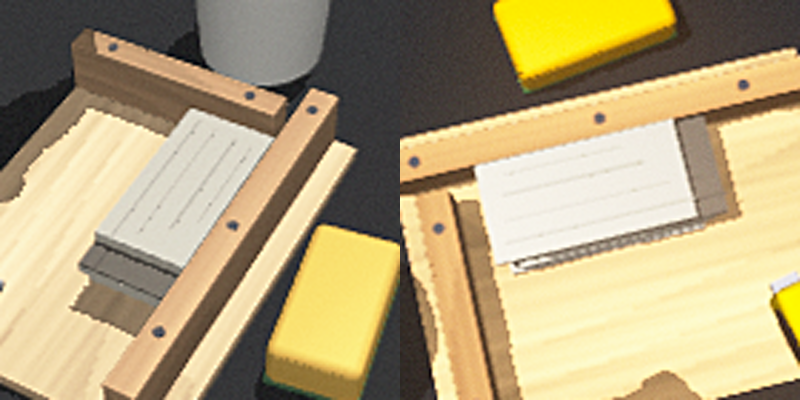

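```bash
cat >> h.py <<'E'
def px2b(uv,z,c,p=BP):
    return np.round(1e3*least_squares(lambda q:(proj(b2w([[q[0],q[1],z]],p),c)[0]-uv),[0,-.1]).x,1)
E
python3 - <<'E'
from h import *
from cell import arm
c=arm.get_calibration('top')
for n,x,y,z in[('t5fl',476,168,.062),('t5nl',496,264,.062),('t5nr',697,218,.062),('t5fr',672,121,.062),('nl bottom',517,273,.022),('nl bottom',517,273,.012),('nl',513,264,.022),('right fr',704,117,.042),('right nr',730,215,.042),('batten in',600,138,.062),('left batten in',450,195,.062),('near left',498,398,.062)]:
    print(n,px2b(np.array([(x-400)/2.667+170,y/2.667+120]),z,c))
E
```

```text
t5fl [ -4.6 -23.6]
t5nl [-77.1 -22.1]
t5nr [ -79.6 -171.4]
t5fr [  -5.1 -171.8]
nl bottom [-81.9 -33.1]
nl bottom [-80.6 -32.6]
nl [-74.5 -31.7]
right fr [  -3.4 -198.1]
right nr [ -80.6 -197.7]
batten in [  -4.7 -117.2]
left batten in [-19.7  -0.8]
near left [-170.2   -2.3]
```

```bash
python3 - <<'E'
import h
n=h.b2w([[-.0045,-.0015,0]],h.BP)[0]
s=open('h.py').read().replace('BP=np.array([.60407,.14594,.2578])',f'BP=np.array([{n[0]:.5f},{n[1]:.5f},.2578])');open('h.py','w').write(s)
E
python3 - <<'E'
from h import *
from cell import arm
o=arm.get_obs();print(where(o),o['joints'][6]);print(goto(o,-42,-230,160,90),goto(o,-42,-230,160,-90),goto(o,-42,-230,160,89))
E
```

```text
('board mm', array([-192.7,   84.9,  201.2]), 'yaw', np.float64(0.56), 'Fb', array([ 0.2, -1.7,  0.3]), 't', 9.88) 1.358624155076758
([-0.1474, -0.3165, 0.0407], [-0.0003, 0.0023, -0.4969]) ([-0.1474, -0.3165, 0.0407], [-0.0003, 0.0023, -0.4969]) ([-0.1474, -0.3165, 0.0407], [-0.0003, 0.0023, -0.4913])
```

Call:
{"name": "servo_tool", "arguments": {
  "plan": [
    {"travel": [-0.01,-0.03,0],"rotation": [0,0,0.05]},
    {"travel": [-0.03,-0.06,0],"rotation": [0,0,0.1]},
    {"travel": [-0.04,-0.1,0],"rotation": [0,0,0.15]},
    {"travel": [-0.06,-0.13,0],"rotation": [0,0,0.2]},
    {"travel": [-0.07,-0.16,0],"rotation": [0,0,0.25]},
    {"travel": [-0.09,-0.19,0],"rotation": [0,0,0.3]},
    {"travel": [-0.1,-0.22,0],"rotation": [0,0,0.35]},
    {"travel": [-0.12,-0.26,0],"rotation": [0,0,0.4]},
    {"travel": [-0.13,-0.29,0],"rotation": [0,0,0.45]},
    {"travel": [-0.1474,-0.3165,0.02],"rotation": [0,0,0.5]},
    {"travel": [-0.1474,-0.3165,0.0407],"rotation": [-0.0003,0.0023,0.503]},
    {"travel": [-0.1474,-0.3165,0.0407],"rotation": [-0.0003,0.0023,0.503]}
  ],
  "fingers": -1
}}

```text
time: 11.38
position: [0.6143, -0.0992, 0.1573]
ee_rot: [0.614, 0.79, -0.001, -0.005]
wrist_force: [-0.6, 0.0, 0.3]
grip_width: -0.0003
grip_force: 0.0
```

Run:
```python
from h import *
from cell import arm
arm.capture('scene');o=arm.get_obs();print(where(o),o['joints'][6]);print(goto(o,-42,-230,33,90))
```

```text
('board mm', array([ -47.5, -238.1,  158.5]), 'yaw', np.float64(-90.44), 'Fb', array([ 0.6, -0.1, -0. ]), 't', 11.43) 0.6663486569242563
([0.0074, 0.0061, 0.1255], [-0.0016, -0.0019, -0.0025])
```

Call:
{"name": "servo_tool", "arguments": {
  "plan": [
    {"travel": [0.002,0.003,0.05],"rotation": [0,0,0]},
    {"travel": [0.002,0.005,0.09],"rotation": [0,0,-0.0025]},
    {"travel": [0.002,0.005,0.115],"rotation": [0,0,-0.0025]},
    {"travel": [0.002,0.005,0.1255],"rotation": [0,0,-0.0025]},
    {"travel": [0.002,0.005,0.1255],"rotation": [0,0,-0.0025]}
  ]
}}

```text
time: 12.05
position: [0.6194, -0.0956, 0.0342]
ee_rot: [0.611, 0.792, 0.0, -0.003]
wrist_force: [1.2, -0.5, 0.4]
grip_width: -0.0003
grip_force: 0.0
```

Run:
```python
from h import *
from cell import arm
arm.capture('scene');o=arm.get_obs();print(where(o))
```

```text
('board mm', array([ -41.8, -236.3,   34.9]), 'yaw', np.float64(-90.06), 'Fb', array([ 0.7,  0.7, -0.1]), 't', 12.1)
```

Call:
{"name": "servo_tool", "arguments": {
  "plan": [
    {"travel": [0.006,0,0.002],"rotation": [0,0,0]},
    {"travel": [0.012,0,0.002],"rotation": [0,0,0]},
    {"travel": [0.018,0,0.002],"rotation": [0,0,0]},
    {"travel": [0.024,0,0.002],"rotation": [0,0,0]},
    {"travel": [0.028,0,0.002],"rotation": [0,0,0]},
    {"travel": [0.032,0,0.002],"rotation": [0,0,0]},
    {"travel": [0.036,0,0.002],"rotation": [0,0,0]},
    {"travel": [0.04,0,0.002],"rotation": [0,0,0]},
    {"travel": [0.044,0,0.002],"rotation": [0,0,0]},
    {"travel": [0.048,0,0.002],"rotation": [0,0,0]},
    {"travel": [0.052,0,0.002],"rotation": [0,0,0]},
    {"travel": [0.056,0,0.002],"rotation": [0,0,0]}
  ]
}}

```text
time: 13.6
position: [0.605, -0.0422, 0.0319]
ee_rot: [0.611, 0.792, -0.0, -0.003]
wrist_force: [0.8, -5.0, -3.0]
grip_width: -0.0001
grip_force: 2.4
```

Call:
{"name": "servo_tool", "arguments": {
  "plan": [
    {"travel": [0.002,0,0],"rotation": [0,0,0]},
    {"travel": [0.004,0,0],"rotation": [0,0,0]},
    {"travel": [0.006,0,0],"rotation": [0,0,0]},
    {"travel": [0.008,0,0],"rotation": [0,0,0]},
    {"travel": [0.01,0,0],"rotation": [0,0,0]}
  ]
}}

```text
time: 14.22
position: [0.6023, -0.032, 0.0319]
ee_rot: [0.611, 0.792, -0.0, -0.003]
wrist_force: [0.8, -4.8, -3.0]
grip_width: -0.0001
grip_force: 2.3
```

Run:
```python
from h import *
from cell import arm
arm.capture('scene');o=arm.get_obs();print(where(o))
```

```text
('board mm', array([ -42.5, -169.7,   31.9]), 'yaw', np.float64(-90.08), 'Fb', array([-1.2, -4.6, -1.5]), 't', 14.28)
```

Sliding smoothly; about 8 mm left.

Call:
{"name": "servo_tool", "arguments": {
  "plan": [
    {"travel": [0.002,0,0],"rotation": [0,0,0]},
    {"travel": [0.004,0,0],"rotation": [0,0,0]},
    {"travel": [0.006,0,0],"rotation": [0,0,0]},
    {"travel": [0.008,0,0],"rotation": [0,0,0]}
  ]
}}

```text
time: 14.78
position: [0.6003, -0.0242, 0.032]
ee_rot: [0.611, 0.792, -0.0, -0.003]
wrist_force: [2.1, -4.2, -3.2]
grip_width: 0.0001
grip_force: 2.3
```

Call:
{"name": "servo_tool", "arguments": {
  "plan": [
    {"travel": [0.001,0,0],"rotation": [0,0,0]},
    {"travel": [0.002,0,0],"rotation": [0,0,0]},
    {"travel": [0.003,0,0],"rotation": [0,0,0]},
    {"travel": [0.003,0,0],"rotation": [0,0,0]}
  ]
}}

```text
time: 15.28
position: [0.5996, -0.0213, 0.0321]
ee_rot: [0.611, 0.792, 0.0, -0.003]
wrist_force: [0.6, -3.9, -3.0]
grip_width: 0.0002
grip_force: 1.9
```

Run:
```python
from h import *
from cell import arm
arm.capture('scene');o=arm.get_obs();print(where(o))
```

```text
('board mm', array([ -42.4, -159.1,   32. ]), 'yaw', np.float64(-90.09), 'Fb', array([-0.5, -3.8, -2.4]), 't', 15.32)
```

Call:
{"name": "servo_tool", "arguments": {
  "plan": [
    {"travel": [0.001,0,0],"rotation": [0,0,0]},
    {"travel": [0.002,0,0],"rotation": [0,0,0]},
    {"travel": [0.003,0,0],"rotation": [0,0,0]},
    {"travel": [0.003,0,0],"rotation": [0,0,0]}
  ]
}}

```text
time: 15.82
position: [0.5997, -0.0212, 0.0326]
ee_rot: [0.612, 0.791, -0.001, -0.002]
wrist_force: [2.2, -10.0, -1.5]
grip_width: -0.0001
grip_force: 0.4
```

Call:
{"name": "servo_tool", "arguments": {
  "plan": [
    {"travel": [0.001,0,0],"rotation": [0,0,0]},
    {"travel": [0.002,0,0],"rotation": [0,0,0]},
    {"travel": [0.002,0,0],"rotation": [0,0,0]}
  ]
}}

```text
time: 16.2
position: [0.5997, -0.0212, 0.033]
ee_rot: [0.612, 0.791, -0.001, -0.0]
wrist_force: [3.9, -12.8, 0.0]
grip_width: -0.0
grip_force: 0.2
```

Run:
```python
from h import *
from cell import arm
arm.capture('scene');o=arm.get_obs();print(where(o))
b=arm.capture('scene');cv2.imwrite('pics/s5.png',cv2.resize(b[120:240,210:330],(600,600),interpolation=2)[:,:,::-1])
```

```text
('board mm', array([ -42.3, -159. ,   32.9]), 'yaw', np.float64(-90.28), 'Fb', array([ -2.1, -13.4,  -1.5]), 't', 16.25)
```

View pics/s5.png

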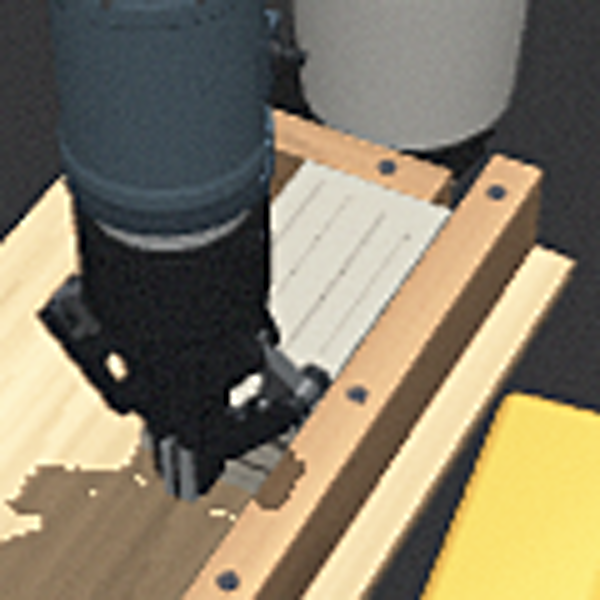

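Call:
{"name": "servo_tool", "arguments": {
  "plan": [
    {"travel": [0.002,0,0],"rotation": [0,0,0]},
    {"travel": [0.004,0,0],"rotation": [0,0,0]},
    {"travel": [0.005,0,0],"rotation": [0,0,0]},
    {"travel": [0.005,0,0],"rotation": [0,0,0]}
  ]
}}

```text
time: 16.8
position: [0.5998, -0.0212, 0.0337]
ee_rot: [0.614, 0.79, -0.002, 0.003]
wrist_force: [5.4, -23.4, -0.5]
grip_width: -0.0002
grip_force: 0.2
```

Call:
{"name": "servo_tool", "arguments": {
  "plan": [
    {"travel": [-0.01,0,0],"rotation": [0,0,0]},
    {"travel": [-0.03,0,-0.01],"rotation": [0,0,0]},
    {"travel": [-0.05,0,-0.06],"rotation": [0,0,0]},
    {"travel": [-0.06,-0.05,-0.1],"rotation": [0,0,0]},
    {"travel": [-0.08,-0.11,-0.13],"rotation": [0,0,0]},
    {"travel": [-0.08,-0.16,-0.13],"rotation": [0,0,0]},
    {"travel": [-0.08,-0.16,-0.13],"rotation": [0,0,0]}
  ]
}}

```text
time: 17.68
position: [0.4592, -0.1313, 0.1631]
ee_rot: [0.613, 0.79, 0.0, -0.005]
wrist_force: [1.3, 0.3, -0.1]
grip_width: -0.0003
grip_force: 0.0
```

Run:
```python
from h import *
from cell import arm
o=arm.get_obs();print(where(o))
a,b=arm.capture('scene'),arm.capture('top')
cv2.imwrite('pics/top6.png',b[:,:,::-1])
cv2.imwrite('pics/s6.png',np.hstack([cv2.resize(x,(400,480),interpolation=2) for x in (a[130:250,220:320],b[140:260,180:280])])[:,:,::-1])
```

```text
('board mm', array([-206.3, -229.7,  163.1]), 'yaw', np.float64(-90.35), 'Fb', array([ 1.3, -0.1, -0.1]), 't', 17.68)
```

View pics/s6.png

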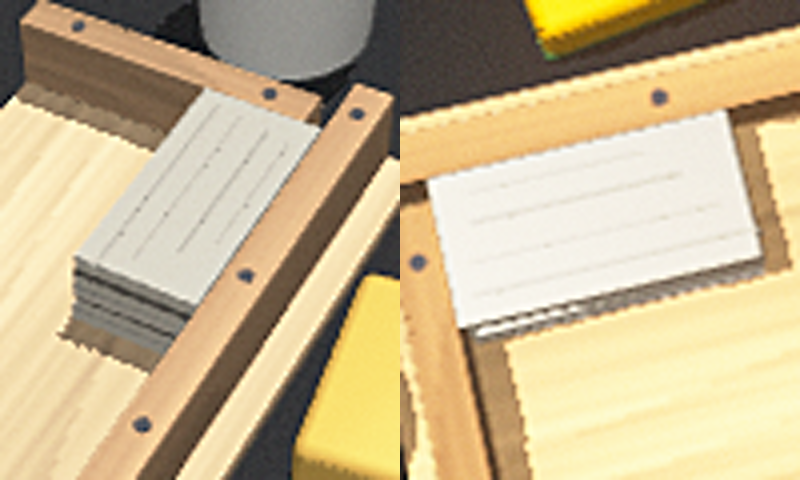

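Run:
```python
from h import *
from cell import arm
c=arm.get_calibration('top')
for n,x,y,z in[('t5nl',460,327,.062),('t5nr',760,257,.062),('t5fl',428,180,.062),('t5fr',727,110,.062),('low nl',478,337,.022),('low nl',478,337,.042),('low nr',762,268,.022)]:
    print(n,px2b(np.array([(x-400)/4+180,y/4+140]),z,c))
arm.capture('scene');o=arm.get_obs();print(where(o),goto(o,-135,-71,110,0))
```

```text
t5nl [-72.7   1.1]
t5nr [ -74.6 -147.3]
t5fl [1.4 0.6]
t5fr [ 1.000e-01 -1.497e+02]
low nl [-74.1  -2.8]
low nl [-76.8  -4.5]
low nr [ -74.7 -149.8]
('board mm', array([-200.5, -229.4,  162.9]), 'yaw', np.float64(-90.02), 'Fb', array([ 0. , -0.4, -0.2]), 't', 17.82) ([0.1581, 0.0655, 0.0537], [-0.0019, -0.0009, 0.4999])
```

Call:
{"name": "servo_tool", "arguments": {
  "plan": [
    {"travel": [0.02,0.005,0],"rotation": [0,0,-0.05]},
    {"travel": [0.04,0.01,0],"rotation": [0,0,-0.1]},
    {"travel": [0.06,0.02,0],"rotation": [0,0,-0.15]},
    {"travel": [0.08,0.03,0],"rotation": [0,0,-0.2]},
    {"travel": [0.1,0.04,0],"rotation": [0,0,-0.25]},
    {"travel": [0.12,0.05,0],"rotation": [0,0,-0.3]},
    {"travel": [0.14,0.06,0],"rotation": [0,0,-0.35]},
    {"travel": [0.158,0.065,0],"rotation": [0,0,-0.4]},
    {"travel": [0.158,0.065,0],"rotation": [0,0,-0.45]},
    {"travel": [0.158,0.065,0.02],"rotation": [0,0,-0.5]},
    {"travel": [0.158,0.065,0.054],"rotation": [0,0,-0.5]},
    {"travel": [0.158,0.065,0.054],"rotation": [0,0,-0.5]}
  ],
  "fingers": 0
}}

```text
time: 19.32
position: [0.4851, 0.0401, 0.1071]
ee_rot: [-0.128, 0.992, 0.002, -0.004]
wrist_force: [-0.0, -1.0, -0.2]
grip_width: 0.0431
grip_force: 0.0
```

Run:
```python
from h import *
from cell import arm
arm.capture('scene');arm.capture('scene');o=arm.get_obs();print(where(o),goto(o,-105,-71,31,0))
```

```text
('board mm', array([-136. ,  -71.2,  109.2]), 'yaw', np.float64(-0.07), 'Fb', array([-0.2,  0.1,  0.3]), 't', 19.43) ([-0.0313, -0.0002, 0.0781], [0.0017, -0.0012, -0.0004])
```

Call:
{"name": "servo_tool", "arguments": {
  "plan": [
    {"travel": [0,0,0.03],"rotation": [0,0,0]},
    {"travel": [0,0,0.055],"rotation": [0,0,0]},
    {"travel": [0,0,0.072],"rotation": [0,0,0]},
    {"travel": [0,0,0.079],"rotation": [0,0,0]},
    {"travel": [-0.015,0,0.079],"rotation": [0,0,0]},
    {"travel": [-0.03,0,0.079],"rotation": [0,0,0]},
    {"travel": [-0.038,0,0.079],"rotation": [0,0,0]},
    {"travel": [-0.042,0,0.079],"rotation": [0,0,0]},
    {"travel": [-0.046,0,0.079],"rotation": [0,0,0]},
    {"travel": [-0.046,0,0.079],"rotation": [0,0,0]}
  ]
}}

```text
time: 20.68
position: [0.53, 0.0513, 0.0297]
ee_rot: [-0.128, 0.992, 0.002, -0.002]
wrist_force: [0.7, -0.8, -0.3]
grip_width: 0.0429
grip_force: 0.0
```

Call:
{"name": "servo_tool", "arguments": {
  "plan": [
    {"travel": [-0.002,0,0],"rotation": [0,0,0]},
    {"travel": [-0.004,0,0],"rotation": [0,0,0]},
    {"travel": [-0.006,0,0],"rotation": [0,0,0]},
    {"travel": [-0.006,0,0],"rotation": [0,0,0]}
  ]
}}

```text
time: 21.18
position: [0.5353, 0.0527, 0.0295]
ee_rot: [-0.128, 0.992, 0.002, -0.003]
wrist_force: [-1.3, -0.1, 0.9]
grip_width: 0.0427
grip_force: 0.7
```

Run:
```python
from h import *
from cell import arm
o=arm.get_obs();print(where(o))
```

```text
('board mm', array([-85.7, -71.1,  29.5]), 'yaw', np.float64(-0.1), 'Fb', array([-1.3,  0.2,  0.9]), 't', 21.18)
```

Contact just beginning; press gently to about 30 N.

Call:
{"name": "servo_tool", "arguments": {
  "plan": [
    {"travel": [-0.002,0,0],"rotation": [0,0,0]},
    {"travel": [-0.004,0,0],"rotation": [0,0,0]},
    {"travel": [-0.006,0,0],"rotation": [0,0,0]},
    {"travel": [-0.008,0,0],"rotation": [0,0,0]},
    {"travel": [-0.008,0,0],"rotation": [0,0,0]}
  ]
}}

```text
time: 21.8
position: [0.5359, 0.0528, 0.0279]
ee_rot: [-0.127, 0.992, 0.002, -0.01]
wrist_force: [-16.0, -5.0, 7.7]
grip_width: 0.0428
grip_force: 5.3
```

Call:
{"name": "servo_tool", "arguments": {
  "plan": [
    {"travel": [-0.002,0,0],"rotation": [0,0,0]},
    {"travel": [-0.004,0,0],"rotation": [0,0,0]},
    {"travel": [-0.004,0,0],"rotation": [0,0,0]}
  ]
}}

```text
time: 22.18
position: [0.536, 0.0528, 0.0273]
ee_rot: [-0.126, 0.992, 0.002, -0.014]
wrist_force: [-25.8, -6.5, 15.9]
grip_width: 0.0427
grip_force: 9.9
```

Run:
```python
from h import *
from cell import arm
o=arm.get_obs();print(where(o))
```

```text
('board mm', array([-85.1, -71.2,  27.3]), 'yaw', np.float64(-0.27), 'Fb', array([-26.6,   0.3,  15.9]), 't', 22.18)
```

Call:
{"name": "servo_tool", "arguments": {
  "plan": [
    {"travel": [0.012,0,-0.002],"rotation": [0,0,0]},
    {"travel": [0.03,0,-0.006],"rotation": [0,0,0]},
    {"travel": [0.05,0,-0.05],"rotation": [0,0,0]},
    {"travel": [0.08,0,-0.1],"rotation": [0,0,0]},
    {"travel": [0.13,0,-0.14],"rotation": [0,0,0]},
    {"travel": [0.13,0.06,-0.17],"rotation": [0,0,0]},
    {"travel": [0.13,0.12,-0.17],"rotation": [0,0,0]},
    {"travel": [0.13,0.16,-0.17],"rotation": [0,0,0]},
    {"travel": [0.13,0.16,-0.17],"rotation": [0,0,0]}
  ]
}}

```text
time: 23.3
position: [0.3818, 0.1807, 0.2016]
ee_rot: [-0.131, 0.991, 0.003, -0.001]
wrist_force: [0.4, -1.7, -0.8]
grip_width: 0.0428
grip_force: 0.0
```

Run:
```python
from h import *
from cell import arm
a,b=arm.capture('scene'),arm.capture('top')
cv2.imwrite('pics/s7.png',np.hstack([cv2.resize(x,(400,480),interpolation=2) for x in (a[130:250,220:320],b[140:260,180:280])])[:,:,::-1])
```

```text
(no output)
```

View pics/s7.png

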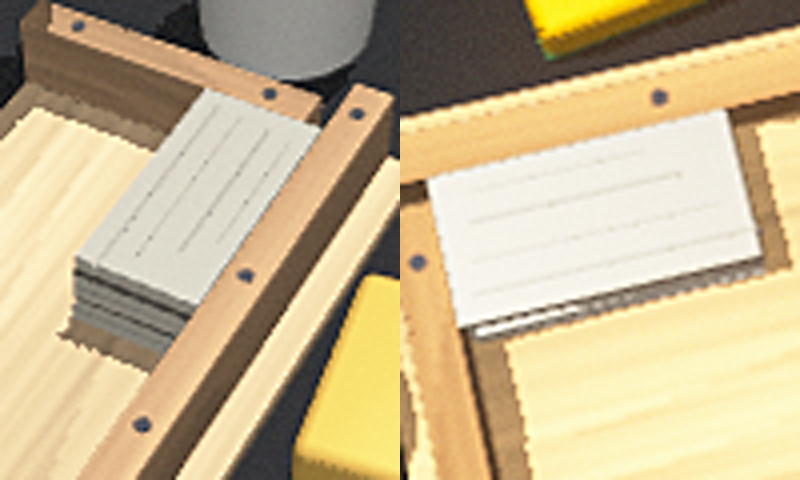

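Run:
```python
from h import *
from cell import arm
c=arm.get_calibration('top')
print(np.round((proj(b2w([[-.075,0,.062],[-.075,0,.012],[-.075,-.15,.062],[-.075,-.15,.012]],BP),c)-[180,140])*4+[400,0]))
```

```text
[[463. 331.]
 [475. 342.]
 [766. 256.]
 [762. 271.]]
```

```bash
python3 -c "
from cell import arm
print(arm.finish_job())"
```

```text
the job is handed in; nothing more can be done
None
```

The job is handed in at about 23 s of the 72 s allowed. The last pictures show all five tiles in one flush stack against both battens, matching where a square pile should appear, though I have no verdict from the judge. The highest push force I read was about 31 N, and the arm never went near the tape measure, sponge or tub at their height.

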